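# Seat the offcut in the jig and snap the toggle clamp shut

### The arm

A 7-joint arm with a two-finger parallel gripper is mounted at the origin on a cart in front of the work surface, level with it; the furniture and walls round the work are solid. World frame = base frame: x ahead of the robot, y to its left, z up, the work surface at z = 0. Lengths are in m, angles in degrees, forces in N, time in s.
With the tool pointing down it reaches from about 0.425 to 0.875 m from the base axis. Payload 4.7 kg.
Tool frame: the origin (TCP) lies on the centre line of the jaws, within the pads' length; the fingertips stand 14 mm ahead of it and the grasp point (between the pads) lies 5 mm behind it; z points along the fingers, y is the line along which they close (so a half turn about z gives the same grasp; the last joint's range is limited). The gripper opens to 87 mm and grips with 3 to 60 N. Pads are 19 mm wide; open, the fingers measure 117 mm over their backs; the gripper's body (75 mm by 190 mm) begins 51 mm behind the grasp point.
Start: joints at [65.495, 18.392, -4.016, 83.108, 1.295, 78.541, -3.26], TCP at [0.278, -0.588, 0.237] pointing down, gripper open.
Joint ranges: [-163.93, 163.93], [-17.29, 119.83], [-79.2, 71.16], [3.27, 140.29], [-89.18, 269.18], [5.43, 117.66], [-154.24, 154.24]. Speed limits (degrees/s): [147.25, 147.25, 180, 180, 180, 180, 180].

### API

Orientations are given as [roll, pitch, yaw] about the fixed x, y, z axes, in that order (R = Rz(yaw) Ry(pitch) Rx(roll)).
In Python, from cell import env gives the robot as it stands.
- The arm moves only by the tool jog_arm, never from a script. Its argument "motion" is a list that holds one entry, the list of rows, each a list of 7 numbers: the shift along the tool's x, y, z in units of 0.1 m (1.0 is 0.1 m), then the turn, a rotation vector about the tool's x, y, z in units of 180 degrees (1.0 is 180 degrees), then the closure, from 0 (fully open) to 1 (shut). A call has 1 to 5 rows; each row is the pose to reach, as a shift and turn from the pose commanded when the call began, along the tool's axes at that moment, turning the shorter way round; what a row does not reach only later rows make up. A row lasts 1/10 s, in which the tool goes at most 50 mm and 8.59 degrees, less where a joint would pass 70% of its speed; a pose out of reach is approached as far as the arm can. A call with a number of a shift or a turn outside -1 to 1 is refused whole. A call with a gripper value outside its range is refused whole. The fingers move at their own pace and stop on an object; "grip_force" is the grip in N (left out, the last holds). Time passes only in rows, so rows that repeat a pose let the fingers close. It gives the time, the measured TCP pose, the force, the opening and the grip force at its end, in the units of the state.
- env.get_obs(): the state, without advancing time (a new reading comes with each control period).
- env.read_camera(name): name is "side" or "top" or "wrist"; returns (picture, depth): 384x512x3 uint8, red, green, blue; 384x512 float32, m along the optical axis (not along the pixel's ray), 0 where there is no reading.
- env.camera_info(name): a dict with "camera_matrix" (3x3 intrinsics, pixels), "origin" and "orientation" of the camera in the world; the wrist camera has in their place "mount" (4x4, takes a point from camera to tool coordinates, whose origin is the TCP and whose axes are the flange's). Camera axes: x right, y down, z forward; pixel columns grow to the right and rows downward; lengths in m; the calibration is good to about 2 mm. A picture is of the moment at which its call begins: read the wrist's pose just before it. camera_info takes no time and is no camera call.
- env.sign_off(): hands the job in; it is judged then, once.
The state is a dict: "time_s": time; "qpos": joint angles; "joint_velocities": joint speeds; "effort": joint torques, N m; "tool_pos": TCP position; "tool_rot": TCP orientation; "force": force on the tool from outside, world axes, zero at the start; "wrist_torque": the same for the moment, N m; "grip_width": finger opening in m; "grasp_force": force on a finger pad.
Only numpy, scipy, OpenCV 4.12 (cv2) and the standard library are available. Lean on these libraries where they do the work, as an engineer would, in place of code of your own. Each camera call takes 0.05 s, during which the arm holds its last target. There are 200 camera calls.

### The job

The wood offcut lies partly pulled out of the jig: with the fingertips push it along its guide rails until it is fully home against the end stop, and only then push the clamp's lever over past centre so that it snaps shut and the rubber foot holds the offcut down. Do not lift the offcut or pick anything up, and leave the other things on the bench where they are.

Things in the scene. Friction and masses are not known exactly. Their poses are not given: they have to be found in the camera images.
- jig: jig fixed to the bench: grey base plate 100 (x) x 265 (y) x 15 mm. Origin on the bench, under the middle of the guide channel; own +y runs along the channel to the end stop and on to the clamp, z up. Plate spans y = -65 to +200 mm. Two rails 8 mm high, 51.5 mm apart, run from y = -65 to +65. At the open -y end the offcut sticks out past the plate, over the bench
- stop_face (a point): middle of the end stop's face (aluminium block 72 mm wide, 15 mm thick, 22 mm above the plate): x = 0, y = 65, z = 26 mm in the jig's frame. Behind it stands the clamp bracket: two steel cheeks, 28 mm wide over both, y = 91 to 141 mm, top 67 mm above the bench
- offcut: loose flat wood offcut 48 (x) x 150 (y) x 12 mm, about 0.06 kg, lying along the channel on the plate (underside 15 mm, top 27 mm above the bench). Origin: centre of its underside. At the start its +y end is 20 to 42 mm short of the end stop; fully home its origin is at y = -10 mm in the jig's frame and its -y end still sticks out 20 mm past the plate
- clamp_handle (a joint): angle of the toggle lever, rad: 0 = open (leaning 0.873 from upright to the jig's +y), grows as it swings up and over towards -y. Centre at 0.8: beyond it a spring snaps it on until the foot presses on the offcut at about 1.4 (1.48 = end of travel with nothing under the foot); short of it, it snaps back to 0. Starting it takes 5 N square to its end, 8 pushed level
- lever_hinge (a point): point on the lever's hinge axis, which is parallel to the jig's x: x = 0, y = 125, z = 55 mm in the jig's frame; fixed
- handle_end (a point): centre of the free end of the clamp's lever, 110 mm from its hinge; the outer 70 mm are a black round grip 17 to 21 mm thick. Open it is at x = 0, y = 209, z = 126 mm in the jig's frame, with free space behind it (+y); shut it is at about y = 69, z = 150 mm
- clamp_arm: steel arm of the clamp with a black rubber foot (20 mm across), linked to the lever (0.81 rad per rad). Origin at its pivot: x = 0, y = 105, z = 58 mm in the jig's frame. Lever open: it stands up at about 65 degrees, top about 135 mm above the bench. Lever shut: it lies level towards -y over the end stop, the foot pressing about 7 N on the offcut 30 mm in from the stop
- pliers: bystander: plain grey combination pliers, 168 x 54 x 18 mm; leave it where it is
- bolt: bystander: hex bolt, 48 x 20 x 17 mm; leave it where it is
- wedge: bystander: pale plastic packing wedge, 55 x 22 x 14 mm; leave it where it is
- marker: bystander: paint marker pen, 125 x 19 x 16 mm; leave it where it is
There are look-alikes about, which are no part of the job. Several things have the shape of the offcut; the one meant has the colours described above.

How it is judged:
By the outcome, as a careful person would: the job done as asked, in the order asked, and still so for the second after the job is handed in, with the robot touching nothing.
It also fails if it takes over 45 s, if anything falls off the work surface, if the arm or the gripper's body presses on something with over 40 N, if the wrist force passes 120 N, or if a joint passes its speed limit or range.

## Working session

There is one attempt and no reset: what is moved stays moved. The work goes in short steps, Python scripts to look and compute and a tool call to move; the robot and the scene stay as the last step left them, time stands still between calls to the robot, and variables do not carry over. Pictures are saved under pics/ and viewed, at most 10 in all, crops included, and the job is handed in when it is done.

Besides the shell and the picture viewer there is one more tool, called after ">>>" by a JSON object that holds its "method" and its "body", one argument or row to a line. jog_arm: Moves the arm, as the interface text tells. Shifts and turns lie within -1 to 1; 1 stands for 0.1 m of shift or 180 degrees of turn. Its arguments: {"type":"object","properties":{"motion":{"type":"array","items":{"type":"array","items":{"type":"array","items":{"type":"number"}}}},"grip_force":{"type":"number"}},"required":["motion"]}

```bash
mkdir -p pics; ls; python3 - <<'E'
from cell import env
import cv2,numpy as np
for n in ["top","side"]:
    im,d=env.read_camera(n); i=env.camera_info(n)
    print(n,i)
    cv2.imwrite(f"pics/{n}0.png",im[:,:,::-1]); np.savez(f"{n}0.npz",im=im,d=d)
print(env.get_obs())
E
```

```text
pics
top {'camera_matrix': array([[357.72850298,   0.        , 255.9375809 ],
       [  0.        , 357.72850298, 192.3848436 ],
       [  0.        ,   0.        ,   1.        ]]), 'origin': array([0.44657344, 0.00763639, 0.98783456]), 'orientation': array([-172.3508128 ,   -2.11290169,  -89.32644796])}
side {'camera_matrix': array([[484.34760572,   0.        , 256.09406617],
       [  0.        , 484.34760572, 193.88294753],
       [  0.        ,   0.        ,   1.        ]]), 'origin': array([ 0.42501369, -1.03068451,  0.69489154]), 'orientation': array([-120.10040989,   -1.30644073,   -6.54023192])}
{'time_s': 0.1, 'qpos': array([65.49502579, 18.43370672, -4.01449189, 83.16708712,  1.29720593,
       78.54342609, -3.260244  ]), 'joint_velocities': array([-0.00623492, -0.13425267,  0.1269967 , -0.17693666,  0.0262943 ,
       -0.14648364,  0.04723981]), 'effort': array([ 2.07746398e-04, -4.92571306e+01, -4.05570958e-01, -3.13399494e+01,
       -6.40958687e-02,  3.95212602e-02,  7.89735577e-05]), 'tool_pos': array([ 0.27764286, -0.58718942,  0.23559052]), 'tool_rot': array([-1.79901133e+02,  8.06688411e-03,  2.53137669e+01]), 'force': array([0.51028532, 0.11698442, 0.65000128]), 'wrist_torque': array([-0.01336953, -0.03320603, -0.00770362]), 'grasp_force': 0.0, 'grip_width': 0.08727498416690983}
```

View pics/top0.png

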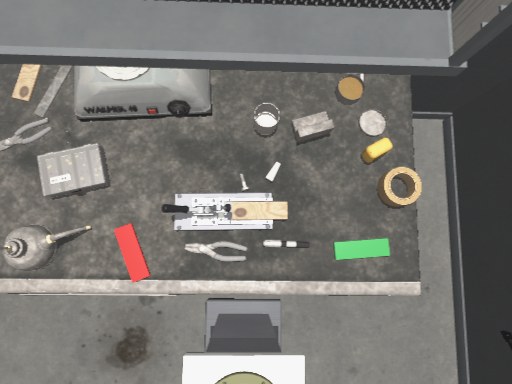

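View pics/side0.png

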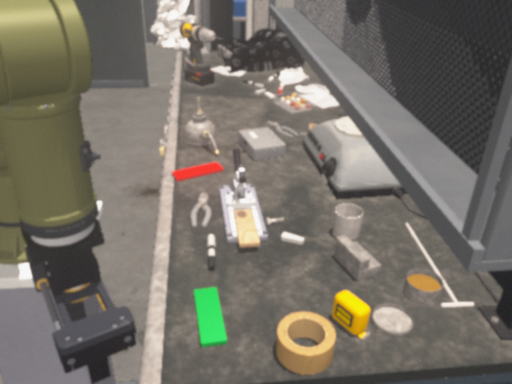

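The top view shows four offcut-shaped things: wood in the jig (262,210), red (131,252), green (362,249) and a wood piece far left (26,82). The one in the jig's channel is the offcut: it's wood-coloured and lies between the rails. The clamp lever is at (175,209), so jig +y points image-left (world +y). I'll confirm with a crop and measure the plate.

```bash
cat > h.py <<'E'
import numpy as np,cv2
from scipy.spatial.transform import Rotation as R
from cell import env
def ray(n,px,z):
    i=env.camera_info(n);K=i['camera_matrix'];o=i['origin']
    M=R.from_euler('xyz',i['orientation'],degrees=True).as_matrix()
    p=np.atleast_2d(np.array(px,float));v=np.c_[p,np.ones(len(p))]@np.linalg.inv(K).T@M.T
    return o+v*((z-o[2])/v[:,2])[:,None]
def pts(n,d):
    i=env.camera_info(n);K=i['camera_matrix']
    M=R.from_euler('xyz',i['orientation'],degrees=True).as_matrix()
    v,u=np.mgrid[:384,:512]
    c=np.stack([(u-K[0,2])/K[0,0]*d,(v-K[1,2])/K[1,1]*d,d],-1)
    return c@M.T+i['origin']
E
python3 - <<'E'
from h import *
f=np.load('top0.npz');im,d=f['im'],f['d']
P=pts('top',d)
c=im[180:245,155:300];cv2.imwrite('pics/crop.png',cv2.resize(c[:,:,::-1],None,fx=5,fy=5,interpolation=cv2.INTER_CUBIC))
hsv=cv2.cvtColor(im,cv2.COLOR_RGB2HSV)
roi=np.zeros((384,512),np.uint8);roi[185:238,160:295]=1
pl=((hsv[...,1]<60)&(hsv[...,2]>110)&(roi>0)).astype(np.uint8)
pl=cv2.morphologyEx(pl,cv2.MORPH_OPEN,np.ones((3,3)))
wd=((hsv[...,1]>60)&(hsv[...,2]>120)&(roi>0)).astype(np.uint8)
wd=cv2.morphologyEx(wd,cv2.MORPH_OPEN,np.ones((3,3)))
for nm,m,z in [('plate',pl,.015),('wood',wd,.027)]:
    cs,_=cv2.findContours(m,cv2.RETR_EXTERNAL,cv2.CHAIN_APPROX_NONE);k=max(cs,key=cv2.contourArea)
    w=ray('top',k[:,0,:],z)[:,:2].astype(np.float32)
    print(nm,cv2.boundingRect(k),cv2.minAreaRect(w*1000))
print('bench z',P[225:235,300:330,2].mean(),'wood z',P[205:215,265:280,2].mean(), 'lever pts',P[205:214:2,164:190:4,:].round(3)[2])
# plate-ish heights
for z0,z1 in [(.01,.019)]:
    m=(P[...,2]>z0)&(P[...,2]<z1)&(roi>0);print(m.sum(),cv2.minAreaRect((P[m][:,:2]*1000).astype(np.float32)))
E
```

```text
plate (160, 185, 126, 53) ((529.7392578125, 62.655906677246094), (141.0829620361328, 338.6900329589844), 2.69953989982605)
wood (233, 204, 22, 16) ((526.1842041015625, 5.424617767333984), (29.319316864013672, 61.37563705444336), 21.394195556640625)
bench z 0.00348816019880328 wood z 0.04055383709598896 lever pts [[0.519 0.196 0.13 ]
 [0.519 0.188 0.126]
 [0.52  0.18  0.117]
 [0.521 0.171 0.111]
 [0.521 0.163 0.103]
 [0.522 0.155 0.095]
 [0.523 0.146 0.089]]
1623 ((535.6678466796875, 45.12968444824219), (121.77845001220703, 300.3641052246094), 2.531731605529785)
```

View pics/crop.png

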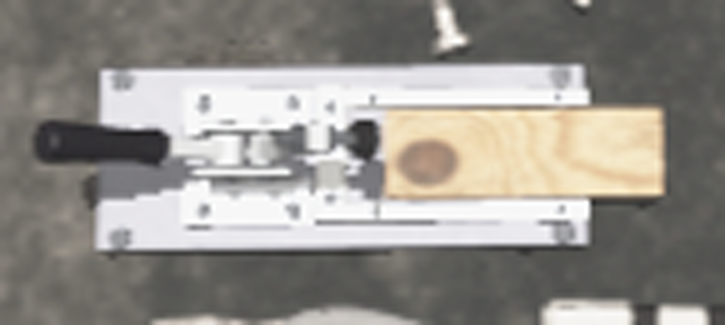

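The crop confirms it: the wood offcut is in the channel, spanning crop x 386–664. The plate corners are at about (100,68), (585,66), (589,246) and (96,250) in crop pixels.

```bash
python3 - <<'E'
from h import *
f=lambda c:(np.array(c,float)+.5)/5-.5+[155,180]
A=ray('top',f([(100,68),(585,66),(589,246),(96,250)]),.015)[:,:2]*1000
B=ray('top',f([(386,107),(664,107),(664,196),(386,199)]),.027)[:,:2]*1000
print(A.round(1),B.round(1))
for Q in (A,B): print([round(np.linalg.norm(Q[i]-Q[i-1]),1) for i in range(4)],Q.mean(0))
yv=(A[0]+A[3]-A[1]-A[2]);yaw=np.arctan2(yv[1],yv[0]);u=np.array([np.cos(yaw),np.sin(yaw)])
o=A.mean(0)-u*67.5; x=np.array([u[1],-u[0]])
print('yaw+y',np.degrees(yaw),'origin',o,'offcut in jig',(B.mean(0)-o)@x,(B.mean(0)-o)@u)
w=B[0]+B[3]-B[1]-B[2];print('offcut ang',np.degrees(np.arctan2(w[1],w[0])))
# side cam check, coarse
s=np.load('side0.npz')['im'][150:255,195:295];cv2.imwrite('pics/sidecrop.png',cv2.resize(s[:,:,::-1],None,fx=5,fy=5,interpolation=cv2.INTER_CUBIC))
E
```

```text
[[571.8 194.8]
 [577.3 -69.8]
 [478.8 -72.6]
 [473.2 192.8]] [[ 551.6   38.6]
 [ 554.  -111.9]
 [ 505.7 -111.9]
 [ 502.    37.5]]
[np.float64(98.6), np.float64(264.7), np.float64(98.5), np.float64(265.4)] [525.27371706  61.28860541]
[np.float64(49.6), np.float64(150.5), np.float64(48.2), np.float64(149.5)] [528.33087964 -36.95145908]
yaw+y 91.19772132794849 origin [526.68464649  -6.19664689] offcut in jig 1.003016150658024 -30.782503387347777
offcut ang 91.15956692282896
```

View pics/sidecrop.png

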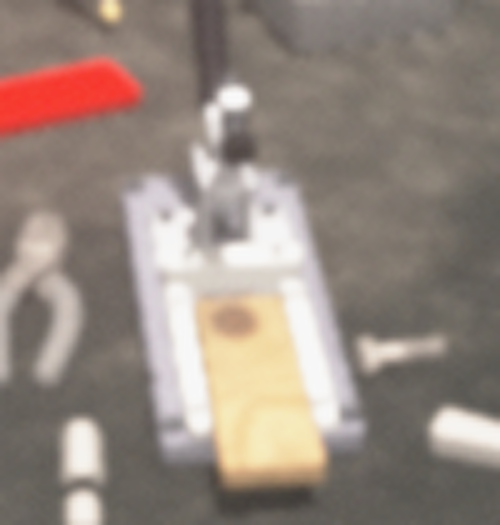

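Plate 98.6 x 265 mm and offcut 48 x 150 mm match the given sizes. The jig origin is at (0.527,-0.006), its +y is at 91.2°, and the gap is about 21 mm. Next I close the gripper, turn to yaw 91.2 (tool x = jig +y, tool y = jig +x) and approach.

>>> {"method": "jog_arm", "body": {
  "motion": [
    [[0.2,-0.2,0,0,0,-0.045,1],[0.4,-0.4,0,0,0,-0.09,1],[0.6,-0.6,0,0,0,-0.135,1],[0.8,-0.8,0,0,0,-0.18,1],[1,-1,0,0,0,-0.22,1]]
  ],
  "grip_force": 20
}}

```text
time_s: 0.6
tool_pos: [0.3256, -0.4531, 0.236]
tool_rot: [-180.0, -0.0, 65.2]
force: [0.2, 0.2, -0.1]
grip_width: 0.055
grasp_force: 0.0
```

>>> {"method": "jog_arm", "body": {
  "motion": [
    [[0.2,0.2,0,0,0,-0.04,1],[0.4,0.4,0,0,0,-0.08,1],[0.6,0.6,0,0,0,-0.12,1],[0.8,0.8,0,0,0,-0.146,1],[1,1,0,0,0,-0.146,1]]
  ]
}}

```text
time_s: 1.1
tool_pos: [0.4592, -0.4057, 0.2361]
tool_rot: [-180.0, -0.0, 91.3]
force: [0.1, -0.4, 1.4]
grip_width: 0.0149
grasp_force: 0.0
```

>>> {"method": "jog_arm", "body": {
  "motion": [
    [[0.25,0.2,0,0,0,0,1],[0.5,0.4,0,0,0,0,1],[0.75,0.6,0,0,0,0,1],[1,0.75,0,0,0,0,1]]
  ]
}}

```text
time_s: 1.5
tool_pos: [0.5322, -0.3032, 0.2359]
tool_rot: [-180.0, -0.0, 91.2]
force: [-0.3, -0.4, 0.0]
grip_width: 0.0003
grasp_force: 0.0
```

>>> {"method": "jog_arm", "body": {
  "motion": [
    [[0.25,0,0.2,0,0,0,1],[0.5,0,0.4,0,0,0,1],[0.75,0,0.6,0,0,0,1],[1,0,0.8,0,0,0,1]]
  ]
}}

```text
time_s: 1.9
tool_pos: [0.5289, -0.2037, 0.1554]
tool_rot: [-180.0, -0.0, 91.2]
force: [0.4, -0.9, 0.0]
grip_width: 0.0007
grasp_force: 0.0
```

>>> {"method": "jog_arm", "body": {
  "motion": [
    [[0.2,0,0.2,0,0,0,1],[0.4,0,0.4,0,0,0,1],[0.6,0,0.7,0,0,0,1],[0.6,0,1,0,0,0,1],[0.6,0,1,0,0,0,1]]
  ]
}}

```text
time_s: 2.4
tool_pos: [0.5244, -0.1432, 0.0524]
tool_rot: [-179.5, -0.2, 91.3]
force: [-0.2, -0.8, -0.4]
grip_width: 0.0004
grasp_force: 0.0
```

>>> {"method": "jog_arm", "body": {
  "motion": [
    [[0,0.03,0.12,0,0,0,1],[0,0.03,0.25,0,0,0,1],[0,0.03,0.25,0,0,0,1]]
  ]
}}

```text
time_s: 2.7
tool_pos: [0.5303, -0.1452, 0.0304]
tool_rot: [-179.9, -0.0, 91.1]
force: [-1.4, -0.2, -0.8]
grip_width: 0.0005
grasp_force: 0.0
```

>>> {"method": "jog_arm", "body": {
  "motion": [
    [[0.06,-0.01,0.04,0,0,0,1],[0.12,-0.01,0.04,0,0,0,1],[0.18,-0.01,0.04,0,0,0,1],[0.22,-0.01,0.04,0,0,0,1],[0.26,-0.01,0.04,0,0,0,1]]
  ]
}}

```text
time_s: 3.2
tool_pos: [0.5299, -0.1184, 0.028]
tool_rot: [180.0, 0.0, 91.2]
force: [0.7, -0.3, 0.5]
grip_width: 0.0006
grasp_force: 0.3
```

>>> {"method": "jog_arm", "body": {
  "motion": [
    [[0.03,0,0,0,0,0,1],[0.06,0,0,0,0,0,1],[0.09,0,0,0,0,0,1],[0.11,0,0,0,0,0,1],[0.13,0,0,0,0,0,1]]
  ]
}}

```text
time_s: 3.7
tool_pos: [0.5292, -0.1057, 0.0275]
tool_rot: [-180.0, 0.0, 91.2]
force: [0.2, 0.1, 1.1]
grip_width: 0.0008
grasp_force: 0.3
```

>>> {"method": "jog_arm", "body": {
  "motion": [
    [[0.02,0,0,0,0,0,1],[0.03,0,0,0,0,0,1],[0.04,0,0,0,0,0,1],[0.05,0,0,0,0,0,1],[0.05,0,0,0,0,0,1]]
  ]
}}

```text
time_s: 4.2
tool_pos: [0.5292, -0.1013, 0.0275]
tool_rot: [180.0, 0.0, 91.2]
force: [0.0, -2.4, -1.4]
grip_width: 0.0004
grasp_force: 0.9
```

>>> {"method": "jog_arm", "body": {
  "motion": [
    [[0.01,0,0,0,0,0,1],[0.02,0,0,0,0,0,1],[0.02,0,0,0,0,0,1]]
  ]
}}

```text
time_s: 4.5
tool_pos: [0.5294, -0.1011, 0.0278]
tool_rot: [180.0, 0.2, 91.1]
force: [1.9, -6.4, -0.4]
grip_width: 0.0003
grasp_force: 3.0
```

>>> {"method": "jog_arm", "body": {
  "motion": [
    [[0.02,0,0,0,0,0,1],[0.03,0,0,0,0,0,1],[0.03,0,0,0,0,0,1]]
  ]
}}

```text
time_s: 4.8
tool_pos: [0.5296, -0.101, 0.028]
tool_rot: [179.9, 0.4, 91.0]
force: [0.9, -11.4, -0.7]
grip_width: 0.0
grasp_force: 5.5
```

```bash
python3 - <<'E'
from h import *
im,d=env.read_camera('side');c=im[150:255,195:295];cv2.imwrite('pics/s1.png',cv2.resize(c[:,:,::-1],None,fx=5,fy=5,interpolation=cv2.INTER_CUBIC))
E
```

```text
(no output)
```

View pics/s1.png

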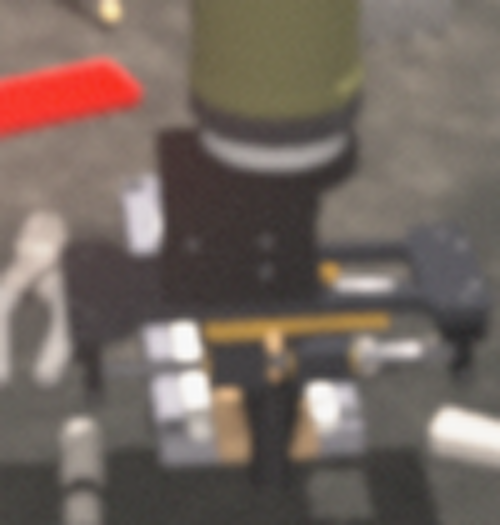

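The picture shows the gripper straddling the offcut's end at about crop (265,430). Force rose to 11 N with no further motion at the predicted home position, so the offcut is home. I back off, rise and go over behind the lever.

>>> {"method": "jog_arm", "body": {
  "motion": [
    [[-0.1,0,0,0,0,0,1],[-0.25,0,0,0,0,0,1],[-0.25,0,-0.3,0,0,0,1],[-0.25,0,-0.65,0,0,0,1],[-0.25,0,-1,0,0,0,1]]
  ]
}}

```text
time_s: 5.35
tool_pos: [0.529, -0.1206, 0.1282]
tool_rot: [-179.9, -0.1, 91.2]
force: [0.8, -0.2, 1.3]
grip_width: 0.0004
grasp_force: 0.0
```

>>> {"method": "jog_arm", "body": {
  "motion": [
    [[0,0,-0.4,0,0,0,1],[0,0,-0.8,0,0,0,1],[0.3,0,-1,0,0,0,1],[0.65,0,-1,0,0,0,1],[1,0,-1,0,0,0,1]]
  ]
}}

```text
time_s: 5.85
tool_pos: [0.5278, -0.0199, 0.2285]
tool_rot: [179.9, -0.0, 91.1]
force: [-0.1, 0.3, 0.1]
grip_width: 0.0005
grasp_force: 0.0
```

>>> {"method": "jog_arm", "body": {
  "motion": [
    [[0.3,0,0,0,0,0,1],[0.6,0,0,0,0,0,1],[0.9,0,0,0,0,0,1],[1,0,0,0,0,0,1]]
  ]
}}

```text
time_s: 6.25
tool_pos: [0.5247, 0.0831, 0.2276]
tool_rot: [-180.0, -0.1, 91.5]
force: [-0.1, -0.1, -0.1]
grip_width: 0.0005
grasp_force: 0.0
```

>>> {"method": "jog_arm", "body": {
  "motion": [
    [[0.3,0,0,0,0,0,1],[0.6,0,0,0,0,0,1],[0.9,0,0,0,0,0,1],[1,0,0,0,0,0,1]]
  ]
}}

```text
time_s: 6.65
tool_pos: [0.5228, 0.1817, 0.2275]
tool_rot: [-180.0, -0.1, 91.4]
force: [0.1, 1.1, 0.0]
grip_width: 0.0004
grasp_force: 0.0
```

>>> {"method": "jog_arm", "body": {
  "motion": [
    [[0.3,0,0,0,0,0,1],[0.5,0,0,0,0,0,1],[0.7,0,0,0,0,0,1],[0.7,0,0,0,0,0,1]]
  ]
}}

```text
time_s: 7.05
tool_pos: [0.5214, 0.2506, 0.2273]
tool_rot: [-179.9, -0.1, 91.4]
force: [-0.8, 0.0, 0.1]
grip_width: 0.0004
grasp_force: 0.0
```

```bash
python3 - <<'E'
from h import *
im,d=env.read_camera('top');c=im[170:250,150:300]
cv2.imwrite('pics/t2.png',cv2.resize(c[:,:,::-1],None,fx=5,fy=5,interpolation=cv2.INTER_CUBIC))
o=env.get_obs();print(o['tool_pos'],o['tool_rot'])
E
```

```text
[0.52195408 0.24867003 0.22717023] [-1.79949674e+02  2.73613384e-02  9.12617727e+01]
```

View pics/t2.png

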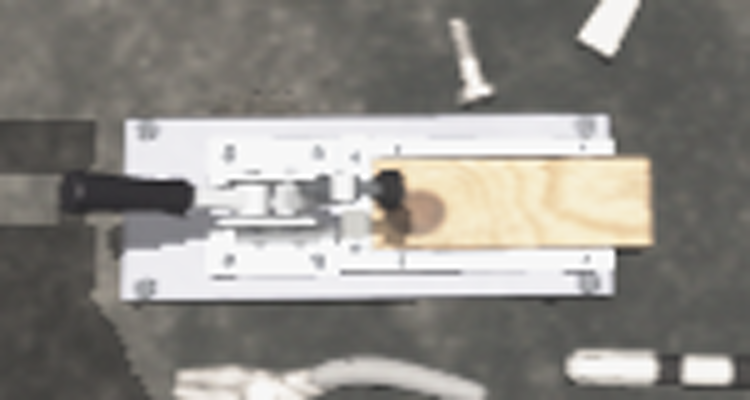

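The offcut's end now overhangs the plate by about 8 px, roughly 21 mm, so it's home. The lever grip at crop (65–190,193) is in line with the fingers. I lower behind it and push.

>>> {"method": "jog_arm", "body": {
  "motion": [
    [[0,0,0.3,0,0,0,1],[0,0,0.6,0,0,0,1],[0,0,0.9,0,0,0,1],[0,0,1,0,0,0,1]]
  ]
}}

```text
time_s: 7.5
tool_pos: [0.521, 0.2451, 0.1242]
tool_rot: [-179.7, 0.2, 91.0]
force: [-0.2, 0.0, 0.1]
grip_width: 0.0006
grasp_force: 0.0
```

>>> {"method": "jog_arm", "body": {
  "motion": [
    [[0,0,0.12,0,0,0,1],[-0.1,0,0.12,0,0,0,1],[-0.2,0,0.12,0,0,0,1],[-0.25,0,0.12,0,0,0,1]]
  ]
}}

```text
time_s: 7.9
tool_pos: [0.5236, 0.2223, 0.1167]
tool_rot: [179.9, 0.0, 91.1]
force: [-0.2, -0.6, -0.1]
grip_width: 0.0003
grasp_force: 0.0
```

>>> {"method": "jog_arm", "body": {
  "motion": [
    [[-0.06,0,0,0,0,0,1],[-0.12,0,0,0,0,0,1],[-0.18,0,0,0,0,0,1],[-0.24,0,-0.02,0,0,0,1],[-0.3,0,-0.04,0,0,0,1]]
  ]
}}

```text
time_s: 8.4
tool_pos: [0.5237, 0.2081, 0.1247]
tool_rot: [179.5, -1.1, 91.6]
force: [-4.3, 25.2, 15.9]
grip_width: 0.0005
grasp_force: 12.1
```

The contact is dragging by friction, since the lever end rises while the finger doesn't. I'll follow the lever's arc, rising as I push.

>>> {"method": "jog_arm", "body": {
  "motion": [
    [[0,0,-0.06,0,0,0,1],[0,0,-0.12,0,0,0,1],[0,0,-0.18,0,0,0,1],[-0.02,0,-0.21,0,0,0,1]]
  ]
}}

```text
time_s: 8.8
tool_pos: [0.5232, 0.1937, 0.1414]
tool_rot: [179.9, -0.1, 91.3]
force: [1.5, 4.2, -0.9]
grip_width: 0.0009
grasp_force: 2.4
```

>>> {"method": "jog_arm", "body": {
  "motion": [
    [[-0.08,0,-0.06,0,0,0,1],[-0.15,0,-0.1,0,0,0,1],[-0.22,0,-0.13,0,0,0,1],[-0.29,0,-0.16,0,0,0,1],[-0.36,0,-0.18,0,0,0,1]]
  ]
}}

```text
time_s: 9.3
tool_pos: [0.5241, 0.1546, 0.1588]
tool_rot: [180.0, 0.1, 91.1]
force: [0.3, 1.6, 0.9]
grip_width: 0.0004
grasp_force: 0.9
```

>>> {"method": "jog_arm", "body": {
  "motion": [
    [[-0.07,0,-0.02,0,0,0,1],[-0.14,0,-0.03,0,0,0,1],[-0.21,0,-0.03,0,0,0,1],[-0.28,0,-0.03,0,0,0,1],[-0.28,0,-0.03,0,0,0,1]]
  ]
}}

```text
time_s: 9.8
tool_pos: [0.5242, 0.1263, 0.161]
tool_rot: [-179.9, 0.1, 91.1]
force: [0.6, 0.8, -0.3]
grip_width: 0.0004
grasp_force: 0.0
```

Contact was lost past centre, so it has probably snapped. I retreat and look.

>>> {"method": "jog_arm", "body": {
  "motion": [
    [[0.3,0,0,0,0,0,1],[0.6,0,-0.1,0,0,0,1],[0.9,0,-0.4,0,0,0,1],[1,0,-0.8,0,0,0,1],[1,0,-0.8,0,0,0,1]]
  ]
}}

```text
time_s: 10.3
tool_pos: [0.5237, 0.233, 0.2469]
tool_rot: [179.5, -0.2, 91.5]
force: [0.7, 0.1, 0.8]
grip_width: 0.0005
grasp_force: 0.0
```

```bash
python3 - <<'E'
from h import *
a,_=env.read_camera('top');b,_=env.read_camera('side')
r=lambda c:cv2.resize(c[:,:,::-1],(600,400),interpolation=cv2.INTER_CUBIC)[:,:]
x=cv2.resize(a[180:250,150:300,::-1],(600,280),interpolation=cv2.INTER_CUBIC)
y=cv2.resize(b[130:260,170:320,::-1],(346,300),interpolation=cv2.INTER_CUBIC)
o=np.zeros((590,600,3),np.uint8);o[:280]=x;o[285:585,:346]=y
cv2.imwrite('pics/f.png',o);s=env.get_obs();print(s['tool_pos'],s['force'])
E
```

```text
[0.52245396 0.22884715 0.24215217] [ 0.21532105 -0.36385875  0.16058176]
```

View pics/f.png

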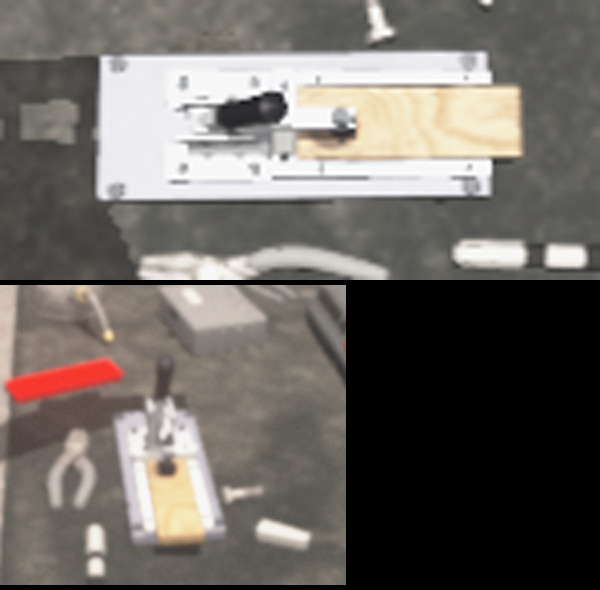

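The clamp arm lies level with its foot on the offcut at (343,120). The lever is over at (265,107), the offcut is still home with its end at x=522, and the bystanders haven't moved. Handing in.

```bash
python3 -c "
from cell import env
print(env.sign_off())"
```

```text
the job is handed in; nothing more can be done
None
```

The offcut is fully home against the end stop, the clamp was then snapped shut with its foot on the offcut, and the job is handed in at about 10.4 s with the arm clear.

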